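Check the chasing bench's air bottle with the rod gauge

ROBOT

A 6-joint arm with a two-finger parallel gripper is mounted at the origin on the work surface. World frame = base frame: x ahead of the robot, y to its left, z up, the work surface at z = 0. Lengths are in m, angles in rad, forces in N, time in s.
With the tool pointing down it reaches from about 0.225 to 0.875 m from the base axis. Payload 3.4 kg.
Tool frame: the origin (TCP) lies midway between the tips of the shut fingers; the grasp point (between the pads) lies 19 mm behind it (pinch_z is the distance from the TCP to the grasp point, in m); z points along the fingers, y is the line along which they close (so a half turn about z gives the same grasp; the last joint's range is limited). The gripper opens to 85 mm and grips with 20 to 120 N. Pads are 22 mm wide; open, the fingers measure 114 mm over their backs; the gripper's body (76 mm by 85 mm) begins 54 mm behind the grasp point. The pads swing forward as they close: fully open they stand 13 mm farther back than shut.
Start: joints at [1.114, 0.276, 1.505, -0, 1.361, -0.121], TCP at [0.189, 0.543, 0.231] pointing down, gripper open.
Joint ranges: [-2.89, 2.89], [-0.75, 2.08], [0.22, 2.7], [-1.18, 4.32], [0.11, 2.71], [-2.7, 2.7]. Speed limits (rad/s): [2.57, 2.57, 3.14, 3.14, 3.14, 3.14].

INTERFACE

Orientations are given as a unit quaternion [w, x, y, z].
In Python, from rig import get_state, get_image, sign_off, pinch_z gives the robot as it stands.
- The arm moves only by the tool send_rows, never from a script. Its argument "steps" is one flat list of numbers, 5 for each row, row after row: the gripper's target within -1 to 1 (fully open at 1, half-way at 0, shut at -1), then the shift along the tool's x, y, z in cm, then the turn about the tool's z in degrees. In form: [gripper, x, y, z, roll, gripper, x, y, z, roll, ...]. A call has 1 to 12 rows; each row shifts and turns the commanded pose from where the row before left it, along the tool's axes as they then stand; what a row does not reach is not made up. A row lasts 1/10 s, in which the tool goes at most 50 mm and 8.59 degrees, less where a joint would pass 70% of its speed; a pose out of reach is approached as far as the arm can. A call is refused whole if a number of a shift passes 5 or a number of a turn 8.59, either way. A call with a gripper value outside its range is refused whole. The fingers move at their own pace and stop on an object; "newtons" is the grip in N (left out, the last holds). Time passes only in rows, so rows that do not move let the fingers close. It gives the time, the measured TCP pose, the force, the opening and the grip force at its end, in the units of the state.
- get_state(): the state, without advancing time (a new reading comes with each control period).
- get_image(name): name is "side" or "top"; returns a dict with "color" (384x512x3 uint8, red, green, blue), "mtx" (3x3 intrinsics, pixels), "k1" (the pictures are not rectified: a ray, as slopes to the right and down, at radius r is drawn at 1 + k1 r^2 times it, then the intrinsics apply), "T" (4x4, takes a point from camera to world coordinates). Camera axes: x right, y down, z forward; pixel columns grow to the right and rows downward; lengths in m; the calibration is good to about 2 mm. A picture is of the moment at which its call begins. There is no depth.
- sign_off(): hands the job in; it is judged then, once.
The state is a dict: "clock": time; "qpos": joint angles; "qd": joint speeds; "effort": joint torques, N m; "position": TCP position; "ee_rot": TCP orientation; "contact_force": force on the tool from outside, world axes, zero at the start; "moment": the same for the moment, N m; "width": finger opening in m; "gripper_force": force on a finger pad.
Only numpy, scipy, OpenCV 4.12 (cv2) and the standard library are available. Lean on these libraries where they do the work, as an engineer would, in place of code of your own. Each camera call takes 0.05 s, during which the arm holds its last target. There are 200 camera calls.

TASK

Take the brass rod gauge off its wooden rest, press it squarely and fully home over the sloping valve stem of the grey air bottle and keep it there a moment so that the pressure pushes its rod out, then lay it back on the rest with the rod still out. If the dark ring on the rod has come right out of the tube, throw the status lever fully over away from the robot; if the ring is still inside the tube, throw it fully towards the robot (if the ring is just part-way out, either will do). Do not shift the dark steel bowl beside them.

Things in the scene. Friction and masses are not known exactly. Their poses are not given: they have to be found in the camera images.
- gauge_center (a point): Loose rod gauge, straight, 140 mm long, 0.2 to 0.3 kg: brass tube 26 mm across, black rubber grip sleeve 30 x 30 mm square, 52 mm long. This point is the sleeve's middle, on the tube's axis. x runs along the tube from the open mouth (75 mm off, at -x) to the rod end (65 mm off, at +x). At the start it lies level on the rest, mouth towards the robot.
- gauge_mouth (a point): Centre of the gauge's open mouth (lip 32 mm across, bore 18 mm), same axes as the gauge. 10 mm inside it, the stem meets a sprung piston (250 N/m from 0, at most 14 N) and the rod's inner end, and pushes both.
- rod (a joint): How far the gauge's 8 mm steel rod with its 18 mm button stands out of the rod end, 0 to 0.056 m, 0 = home (start). It stays out (friction 0.8 N) when the gauge comes off the valve. A dark ring 16 mm across, 5 mm wide, on the rod starts to show at 0.0325 and is fully out at 0.0375 m. Pressing fully home gives 0.02 to 0.05 m, depending on the hidden pressure.
- valve_seat (a point): Centre of the valve's flat brass seat (44 mm across), 75 mm out from the air bottle's axis. x is the stem's direction: outwards, away from the robot, 35 degrees above level. The round-ended steel stem, 12 mm thick, stands 65 mm out along x, held out by the hidden pressure (6 to 14 N). Fully home: the gauge's mouth on this seat, gauge's x along this x.
- rest_top (a point): Fixed wooden rest: two V blocks 14 mm thick, 45 mm either side of the middle along its x axis, 58 mm high, 55 mm wide, open between them over a 12 mm base plate. This point is where the gauge's centre is when it lies in both Vs, 52 mm above the bench, the gauge's axis along this x, which points away from the robot.
- status (a joint): Angle of the status lever, rad: 0 = leaning fully towards the robot, 0.5 = upright, 1.0 = fully over away from the robot. Stiff: stays where it is left.
- status_tip (a point): Centre of the 26 mm ball on the status lever, a 10 mm steel bar on a fixed wooden block 70 x 50 x 25 mm. It is 80 mm from the level pivot, which lies 22 mm above the bench along this point's y axis; the lever swings square to that, towards and away from the robot. The axes turn with the lever; at 0 its x is level, away from the robot.
- bowl: Dark steel pitch bowl, 112 mm across, 52 mm high, loose, near the robot; origin under its centre.
- tank: Grey air bottle, 110 mm across, 180 mm long along its y axis, fixed, lying crosswise to the robot on wooden saddles, its axis 65 mm above the bench; origin on the bench under its middle. The valve slopes from its side that is away from the robot.

How it is judged:
On the way:
1. the gauge is pressed squarely and fully home on the valve, its mouth at the seat, and its rod has been pushed out (distance between gauge_mouth and valve_seat below 0.009 m and angle between the x axis of gauge_center and the x axis of valve_seat, either way round below 0.14 rad and value of joint rod above 0.014 m), for 0.3 s.
At the end, for the whole second after the job is handed in: The gauge lies in both Vs of the rest (centre within 20 mm, aligned within 0.12 rad), its rod out by more than 14 mm; the lever is fully over (within 0.12 rad): away from the robot if the rod is out by more than 38 mm, towards it if less than 32 mm, either in between (distance between gauge_center and rest_top below 0.02 m and angle between the x axis of gauge_center and the x axis of rest_top, either way round below 0.12 rad and value of joint rod above 0.014 m and ((value of joint rod above 0.032 m and value of joint status above 0.88 rad) or (value of joint rod below 0.038 m and value of joint status below 0.12 rad))); the robot touches nothing.
It fails at once if the steel bowl is shifted by more than 30 mm (distance of bowl from where it was at the start of the episode above 0.03 m).
It also fails if it takes over 64 s, if anything falls off the work surface, if the arm or the gripper's body presses on something with over 40 N, if the wrist force passes 120 N, or if a joint passes its speed limit or range.

## Working session

There is one attempt and no reset: what is moved stays moved. The work goes in short steps, Python scripts to look and compute and a tool call to move; the robot and the scene stay as the last step left them, time stands still between calls to the robot, and variables do not carry over. Pictures are saved under pics/ and viewed, at most 13 in all, crops included, and the job is handed in when it is done.

Besides the shell and the picture viewer there is one more tool, called after "Request:" as name(argument=value, ...) on one line, values as JSON. send_rows: Moves the arm, as the interface text tells. Its arguments: {"type":"object","properties":{"steps":{"type":"array"},"newtons":{"type":"number"}},"required":["steps"]}

```bash
mkdir -p pics; ls
python3 - <<'E'
from rig import *
import cv2,numpy as np,pickle
s=get_state();print({k:np.round(v,3).tolist() for k,v in s.items()},pinch_z)
for n in("side","top"):
    d=get_image(n);pickle.dump(d,open(n+".pkl","wb"));print(n,d["mtx"],d["k1"],np.round(d["T"],4).tolist())
    cv2.imwrite(f"pics/{n}0.png",cv2.resize(d["color"][...,::-1],(800,600),interpolation=cv2.INTER_CUBIC))
E
```

```text
pics
{'clock': 0.0, 'qpos': [1.114, 0.277, 1.506, 0.0, 1.361, -0.121], 'qd': [0.0, 0.001, -0.001, -0.002, 0.001, -0.0], 'effort': [0.001, -41.678, -24.58, 0.0, 0.011, -0.0], 'position': [0.189, 0.542, 0.23], 'ee_rot': [-0.0, 0.167, 0.986, -0.001], 'contact_force': [0.335, -0.125, -0.624], 'moment': [-0.021, -0.032, -0.02], 'gripper_force': 0.0, 'width': 0.085} 0.0187
side [[396.25231388   0.         253.32491407]
 [  0.         396.25231388 196.05309472]
 [  0.           0.           1.        ]] -0.07799154227697054 [[0.8788, -0.2507, 0.4059, 0.1567], [-0.477, -0.4467, 0.7569, -0.6482], [-0.0085, -0.8588, -0.5122, 0.4869], [0.0, 0.0, 0.0, 1.0]]
top [[462.21879877   0.         257.89358828]
 [  0.         462.21879877 192.14956574]
 [  0.           0.           1.        ]] -0.029827347761202248 [[0.0432, -0.9784, 0.2021, 0.2597], [-0.9991, -0.0416, 0.0123, -0.0528], [-0.0036, -0.2024, -0.9793, 1.1689], [0.0, 0.0, 0.0, 1.0]]
```

View pics/side0.png

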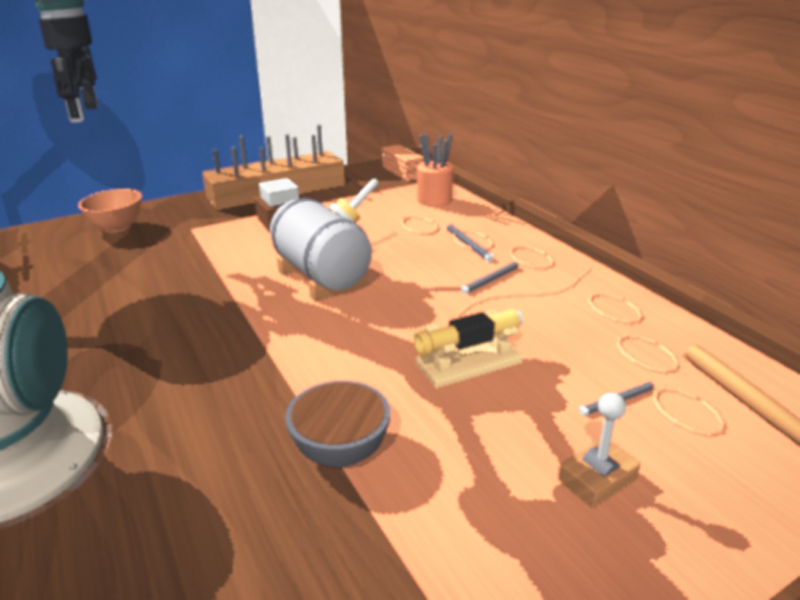

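View pics/top0.png

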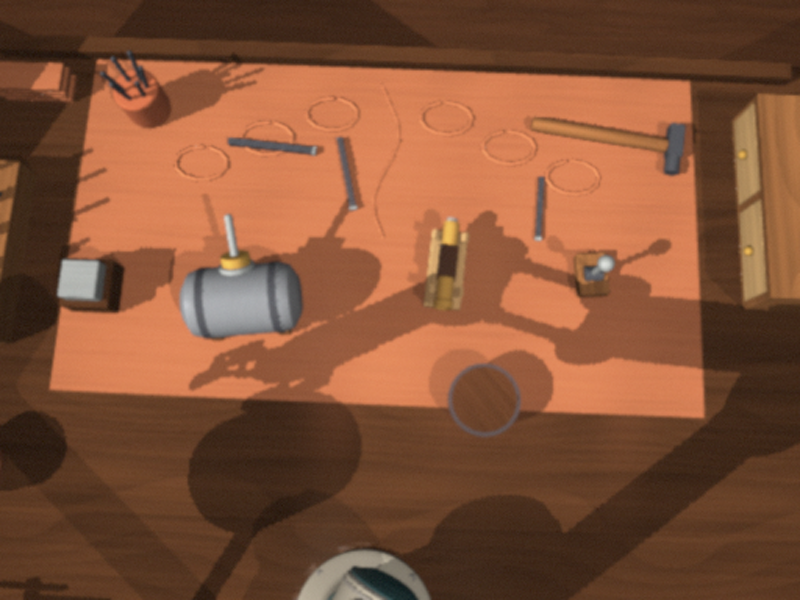

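```bash
cat > h.py <<'E'
import cv2,numpy as np,pickle
from scipy.spatial.transform import Rotation as R
def ray(d,p):
    K=d["mtx"];k=d["k1"]; x=np.array([(p[0]-K[0,2])/K[0,0],(p[1]-K[1,2])/K[1,1]]); u=x.copy()
    for _ in range(20): u=x/(1+k*(u@u))
    T=d["T"]; v=T[:3,:3]@[*u,1]; return T[:3,3],v/np.linalg.norm(v)
def atz(d,p,z):
    o,v=ray(d,p); return o+v*(z-o[2])/v[2]
def tri(d1,p1,d2,p2):
    o,v=ray(d1,p1);q,w=ray(d2,p2)
    s=np.linalg.lstsq(np.c_[v,-w],q-o,rcond=None)[0]
    a,b=o+v*s[0],q+w*s[1]; return (a+b)/2,np.linalg.norm(a-b)
def proj(d,X):
    T=d["T"];c=T[:3,:3].T@(np.asarray(X)-T[:3,3]);u=c[:2]/c[2];u=u*(1+d["k1"]*(u@u))
    return u*d["mtx"][0,0]+d["mtx"][:2,2]
def crops(L,name,w=66,h=75,f=4):
    t=[]
    for d,(x,y) in L:
        c=cv2.resize(d["color"][y:y+h,x:x+w,::-1],None,fx=f,fy=f,interpolation=cv2.INTER_CUBIC)
        for i in range(0,w,10): cv2.putText(c,str(x+i),(i*f,8),0,.3,(255,255,255));cv2.line(c,(i*f,9),(i*f,13),(255,255,255))
        for i in range(0,h,10): cv2.putText(c,str(y+i),(0,i*f+4),0,.3,(255,255,255))
        t.append(c)
    n=len(t)//2 if len(t)>3 else len(t)
    cv2.imwrite("pics/"+name,np.vstack([np.hstack(t[i:i+n]) for i in range(0,len(t),n)]))
E
python3 - <<'E'
from h import *
s,t=[pickle.load(open(n+".pkl","rb")) for n in("side","top")]
crops([(t,(255,132)),(t,(115,125)),(t,(350,140)),(s,(264,180)),(s,(195,105)),(s,(355,245))],"c1.png")
E
```

```text
(no output)
```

View pics/c1.png

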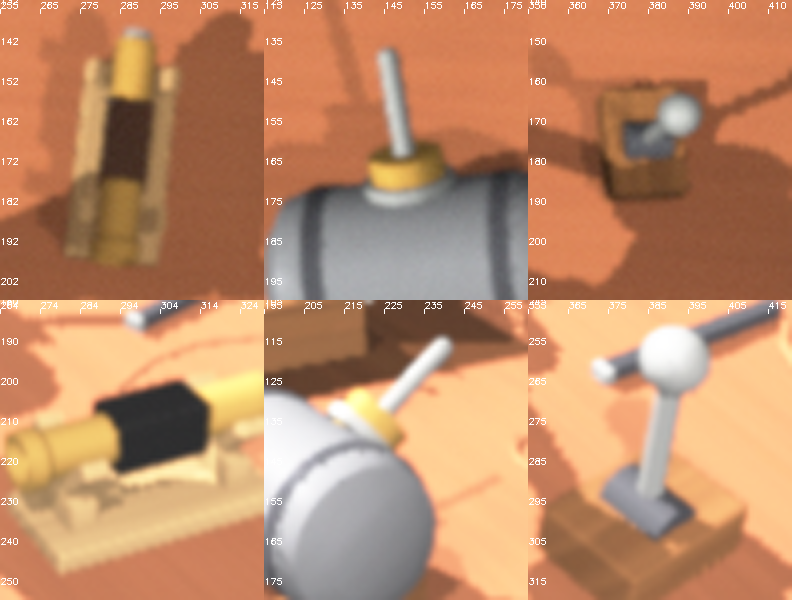

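Run:
```python
from h import *
s,t=[pickle.load(open(n+".pkl","rb")) for n in("side","top")]
np.set_printoptions(precision=4,suppress=True)
f,n,b,m=[atz(t,p,z) for p,z in(((287.75,156.75),.067),((286.5,176.5),.067),((289.25,140.25),.058),((284.5,197.5),.068))]
print("gauge ends",f,n,"mid",(f+n)/2,"button",b,"mouth",m,"yaw",np.arctan2(*(f-n)[1::-1]),np.arctan2(*(b-m)[1::-1]))
# sleeve side corners: near-bottom etc
print("side sleeve centre tri",tri(s,(264+156/4,180+126/4),t,(287.1,166.6)))
print("stem tip",tri(s,(239.5,117),t,(146.2,139)),"z-known",atz(t,(146.2,139),.145))
print("stem base",tri(s,(226.5,132),t,(149.3,162.5)),atz(t,(149.3,162.5),.112))
bl=tri(s,(391.5,260),t,(388,169));print("ball",bl)
# block top corners in top view
for p in((600,90),(706,82),(606,156),(686,160)): print(atz(t,((p[0]-528)/4+350,p[1]/4+140),.025))
for p in((344,262),): pass
bc=atz(t,(484*.64,398*.64),.052);print("bowl",bc)
# rest base corners
for p in((65,252),(158,264),(86,60),(178,66)): print("rest",atz(t,(p[0]/4+255,p[1]/4+132),.058 if p[1]<100 else .0))
# tank ends
for p in((182,300),(301,297)): print("tank",atz(t,(p[0]*.64,p[1]*.64),.065))
```

```text
gauge ends [ 0.5795 -0.1089  0.067 ] [ 0.5292 -0.1073  0.067 ] mid [ 0.5543 -0.1081  0.067 ] button [ 0.6253 -0.1118  0.058 ] mouth [ 0.4763 -0.104   0.068 ] yaw -0.030874857720536966 -0.05221121568807635
side sleeve centre tri (array([ 0.5583, -0.1089,  0.0531]), np.float64(0.0005283978298427591))
stem tip (array([0.5869, 0.2254, 0.1428]), np.float64(0.0005368650539899828)) z-known [0.5859 0.2249 0.145 ]
stem base (array([0.5423, 0.2199, 0.1117]), np.float64(0.0076150275905572775)) [0.5386 0.221  0.112 ]
ball (array([ 0.5495, -0.347 ,  0.1044]), np.float64(0.0019904219642666605))
[ 0.5852 -0.3171  0.025 ]
[ 0.5935 -0.3853  0.025 ]
[ 0.5419 -0.3207  0.025 ]
[ 0.5415 -0.3716  0.025 ]
bowl [ 0.3421 -0.1699  0.052 ]
rest [ 0.4948 -0.0729  0.    ]
rest [ 0.4895 -0.133   0.    ]
rest [ 0.6063 -0.0804  0.058 ]
rest [ 0.6048 -0.1381  0.058 ]
tank [0.4731 0.307  0.065 ]
tank [0.4858 0.1206 0.065 ]
```

```bash
cat >> h.py <<'E'
def go(tx,ty,tz,yaw):
    "remaining shift in tool axes (cm) AFTER the roll, roll deg; yaw = gauge heading (tool y at yaw+90)"
    from rig import get_state
    s=get_state();q=s["ee_rot"];M=R.from_quat([q[1],q[2],q[3],q[0]]).as_matrix()
    a=np.arctan2(M[1,1],M[0,1])-np.pi/2
    d=np.array([tx,ty,tz])-s["position"]; c,n=np.cos(yaw),np.sin(yaw)
    print("pos",np.round(s["position"],4),"yaw",round(a,4),"F",np.round(s["contact_force"],1),"w",round(float(s["width"]),4),"t",round(s["clock"],2))
    print("roll",round(np.degrees(a-yaw),2),"after-roll shift cm",np.round(100*np.array([-(d[0]*c+d[1]*n),-d[0]*n+d[1]*c,-d[2]]),2),
     "before-roll shift",np.round(100*np.array([d@M[:,0],d@M[:,1],d@M[:,2]]),2))
E
python3 - <<'E'
from h import *
s,t=[pickle.load(open(n+".pkl","rb")) for n in("side","top")]
go(.557,-.1085,.13,-.045)
from scipy.optimize import least_squares
# stem edge pixels: weighted PCA of bleached pixels
L=[]
for d,(x0,x1,y0,y1) in((s,(222,244,112,136)),(t,(142,154,134,166))):
    c=d["color"][y0:y1,x0:x1].astype(int); m=((c.max(2)-c.min(2))<35)&(c.max(2)>120)
    n,lab,st,_=cv2.connectedComponentsWithStats(m.astype(np.uint8)); k=1+st[1:,4].argmax()
    ys,xs=np.where(lab==k); P=np.c_[xs+x0,ys+y0]; mu=P.mean(0); v=np.linalg.svd(P-mu)[2][0]; pr=(P-mu)@v
    print(len(P),mu,v,pr.min(),pr.max()); L.append((d,mu,v,mu+v*pr.min(),mu+v*pr.max()))
def model(p):
    S=np.array(p[:3]);u=np.array([np.cos(.6109)*np.cos(p[3]),np.cos(.6109)*np.sin(p[3]),np.sin(.6109)]);return S,u
def res(p):
    S,u=model(p);r=[(p[2]-.108)*300]
    for d,mu,v,a,b in L:
        nn=np.array([-v[1],v[0]])
        for k in(.015,.055): r.append((proj(d,S+k*u)-mu)@nn)
        tip=min((a,b),key=lambda q:q[1]); vv=v if v[1]<0 else -v
        r.append((proj(d,S+.0635*u)-tip)@vv-.5)
    return r
o=least_squares(res,[.5355,.221,.108,.08]);print(o.x,o.fun)
E
```

```text
pos [0.1893 0.5425 0.2306] yaw -0.3358 F [-0.7 -0.5  0.4] w 0.0853 t 0.1
roll -16.66 after-roll shift cm [-39.66 -63.38  10.06] before-roll shift [-56.17 -49.33  10.12]
107 [233.04672897 122.54205607] [-0.69207977  0.72182103] -10.97805388805033 12.366179855796096
113 [147.52212389 151.02654867] [0.15594145 0.9877663 ] -13.416430894567183 12.369316761732502
[0.53883323 0.22173836 0.11073709 0.09072111] [ 0.82112648 -0.13711045 -0.15220681 -0.91853926  0.11593621 -0.16051215
  0.50082587]
```

Request:
send_rows(steps=[1,0,0,0,-8.33,1,0,0,0,-8.33,1,-2.48,-3.96,0,0,1,-2.48,-3.96,0,0,1,-2.48,-3.96,0,0,1,-2.48,-3.96,0,0,1,-2.48,-3.96,0,0,1,-2.48,-3.96,0,0,1,-2.48,-3.96,0,0,1,-2.48,-3.96,0,0,1,-2.48,-3.96,0,0,1,-2.48,-3.96,0,0], newtons=30)

```text
clock: 1.3
position: [0.4197, 0.1344, 0.2312]
ee_rot: [-0.0, 0.023, 1.0, 0.0]
contact_force: [0.5, 0.0, -0.3]
width: 0.0852
gripper_force: 0.0
```

Request:
send_rows(steps=[1,-2.48,-3.96,0,0,1,-2.48,-3.96,0,0,1,-2.48,-3.96,0,0,1,-2.48,-3.96,0,0,1,-2.48,-3.96,0,0,1,-2.48,-3.96,0,0,1,0,0,0,0,1,0,0,0,0,1,0,0,0,0])

```text
clock: 2.2
position: [0.5565, -0.1071, 0.2308]
ee_rot: [-0.001, 0.022, 1.0, 0.001]
contact_force: [-0.7, -0.3, 0.4]
width: 0.0854
gripper_force: 0.0
```

```bash
python3 -c "
from h import *
go(.557,-.1085,.03,-.045)"
```

```text
pos [ 0.5565 -0.1071  0.2308] yaw -0.0448 F [-0.7 -0.3  0.4] w 0.0854 t 2.2
roll 0.01 after-roll shift cm [-0.05 -0.14 20.08] before-roll shift [-0.09 -0.16 20.08]
```

Request:
send_rows(steps=[1,-0.05,-0.14,3,0,1,0,0,3,0,1,0,0,3,0,1,0,0,3,0,1,0,0,3,0,1,0,0,2,0,1,0,0,1.5,0,1,0,0,1.5,0,1,0,0,0,0])

```text
clock: 3.1
position: [0.5556, -0.1072, 0.0299]
ee_rot: [-0.002, 0.022, 1.0, 0.001]
contact_force: [-0.2, -0.2, 0.0]
width: 0.0855
gripper_force: 0.0
```

Request:
send_rows(steps=[-1,0,0,0,0,-1,0,0,0,0,-1,0,0,0,0,-1,0,0,0,0,-1,0,0,0,0,-1,0,0,0,0,-1,0,0,0,0,-1,0,0,0,0,-1,0,0,0,0,-1,0,0,0,0], newtons=30)

```text
clock: 4.1
position: [0.5584, -0.1072, 0.0326]
ee_rot: [0.001, 0.024, 1.0, 0.002]
contact_force: [-0.2, 6.1, 5.9]
width: 0.0298
gripper_force: 30.0
```

Request:
send_rows(steps=[-1,0,0,-1,0,-1,0,0,-2,0,-1,0,0,-3,0,-1,0,0,-3,0,-1,0,0,-3,0,-1,0,0,-3,0,-1,0,0,0,0,-1,0,0,0,0])

```text
clock: 4.9
position: [0.5576, -0.1096, 0.1815]
ee_rot: [0.0, 0.023, 1.0, -0.0]
contact_force: [-0.1, -0.0, -3.3]
width: 0.0299
gripper_force: 30.3
```

Run:
```python
from h import *
from rig import get_image
go(.40,.2,.2,.085)
s,t=get_image("side"),get_image("top")
crops([(t,(250,110)),(s,(265,130))],"c2.png",w=95,h=100)
```

```text
pos [ 0.5576 -0.1096  0.1815] yaw -0.0451 F [-0.1 -0.  -3.3] w 0.0299 t 4.9
roll -7.45 after-roll shift cm [13.07 32.18 -1.85] before-roll shift [17.13 30.21 -1.88]
```

View pics/c2.png

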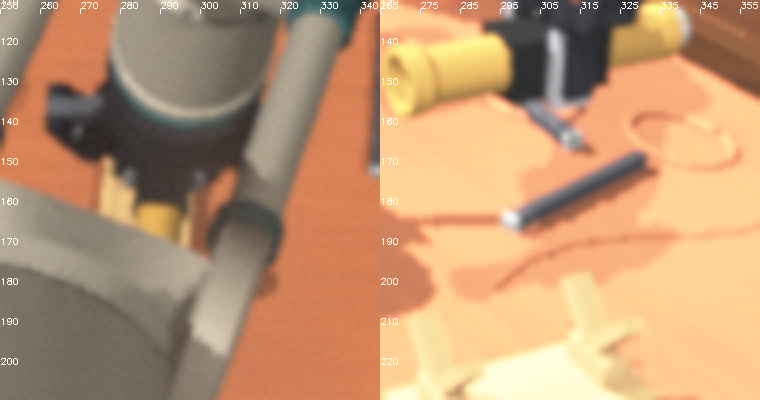

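Run:
```python
from h import *
go(.397,.2095,.15,.085)
```

```text
pos [ 0.5564 -0.1091  0.1796] yaw -0.0451 F [ 0.5  0.3 -2.6] w 0.0297 t 5.0
roll -7.45 after-roll shift cm [13.18 33.1   2.96] before-roll shift [17.35 31.1   3.04]
```

Request:
send_rows(steps=[-1,0,0,0,-7.45,-1,1.5,3.68,0,0,-1,1.46,3.68,0,0,-1,1.46,3.68,0,0,-1,1.46,3.68,0,0,-1,1.46,3.68,0,0,-1,1.46,3.68,0,0,-1,1.46,3.68,0,0,-1,1.46,3.68,0,0,-1,1.46,3.66,0,0,-1,0,0,1.5,0,-1,0,0,1.5,0], newtons=20)

```text
clock: 6.2
position: [0.3968, 0.2102, 0.1497]
ee_rot: [-0.001, -0.044, 0.999, -0.0]
contact_force: [-0.2, -0.6, -2.4]
width: 0.0295
gripper_force: 30.3
```

Request:
send_rows(steps=[-1,0,0,0,0,-1,0,0,0,0])

```text
clock: 6.4
position: [0.3976, 0.209, 0.1503]
ee_rot: [-0.001, -0.042, 0.999, -0.0]
contact_force: [-0.1, -0.5, -2.2]
width: 0.03
gripper_force: 30.3
```

Run:
```python
from h import *
go(.397,.2095,.0725,.085)
```

```text
pos [0.3976 0.209  0.1503] yaw 0.085 F [-0.1 -0.5 -2.2] w 0.03 t 6.4
roll -0.0 after-roll shift cm [0.06 0.06 7.78] before-roll shift [0.04 0.06 7.78]
```

Request:
send_rows(steps=[-1,0,0,1.5,0,-1,0,0,1.5,0,-1,0,0,0.7,0,-1,0,0,0.7,0,-1,0,0,0.6,0], newtons=20)

```text
clock: 6.9
position: [0.398, 0.2092, 0.1015]
ee_rot: [-0.0, -0.042, 0.999, 0.0]
contact_force: [-3.3, 0.3, 2.2]
width: 0.0298
gripper_force: 21.7
```

Request:
send_rows(steps=[-1,0,0,0.5,0,-1,0,0,0.5,0,-1,0,0,0.5,0,-1,0,0,0.5,0])

```text
clock: 7.3
position: [0.3996, 0.2094, 0.0814]
ee_rot: [0.001, -0.043, 0.999, 0.0]
contact_force: [-0.1, -1.0, 2.6]
width: 0.0298
gripper_force: 22.8
```

Run:
```python
from h import *
from rig import get_image
go(.397,.2095,.0725,.085)
s,t=get_image("side"),get_image("top")
crops([(t,(115,150)),(s,(145,110))],"c3.png",w=98,h=110)
```

```text
pos [0.3996 0.2094 0.0814] yaw 0.0851 F [-0.1 -1.   2.6] w 0.0298 t 7.3
roll 0.01 after-roll shift cm [0.26 0.03 0.89] before-roll shift [0.26 0.03 0.89]
```

View pics/c3.png

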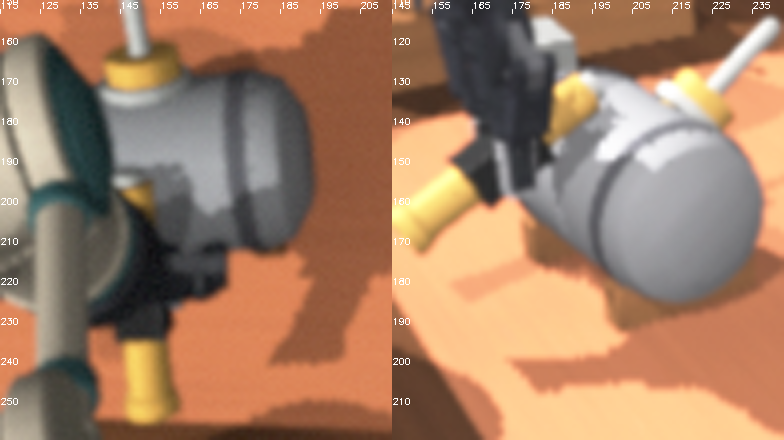

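Request:
send_rows(steps=[-1,0.1,0,0.4,0,-1,0.1,0,0.4,0,-1,0,0,0.1,0,-1,0,0,0,0,-1,0,0,0,0])

```text
clock: 7.9
position: [0.396, 0.2091, 0.072]
ee_rot: [-0.0, -0.042, 0.999, -0.0]
contact_force: [-0.2, -1.0, -1.2]
width: 0.0297
gripper_force: 22.7
```

Run:
```python
from h import *
from rig import get_image
go(.397,.2095,.0725,.085)
s,t=get_image("side"),get_image("top")
pickle.dump((s,t),open("tilt.pkl","wb"))
# predicted gauge axis for pitches, to overlay: edges of tube drawn on side view
c=cv2.resize(s["color"][...,::-1],None,fx=6,fy=6,interpolation=cv2.INTER_CUBIC)
from rig import get_state
p=np.array(get_state()["position"])+[0,0,.0215]
for deg,col in((30,(0,0,255)),(35,(0,255,0)),(40,(255,0,0))):
    a=np.radians(deg);u=np.array([np.cos(a)*np.cos(.085),np.cos(a)*np.sin(.085),np.sin(a)]);n=np.array([-np.sin(a),0,np.cos(a)])
    for k in((-.075,-.028),(.028,.065)):
        q=[tuple(((proj(s,p+u*j)+.5)*6).astype(int)) for j in k]; cv2.line(c,*q,col,1)
cv2.imwrite("pics/c4.png",c[630:1230,800:1400])
```

```text
pos [0.396  0.2091 0.072 ] yaw 0.085 F [-0.2 -1.  -1.2] w 0.0297 t 7.9
roll 0.0 after-roll shift cm [-0.11  0.03 -0.05] before-roll shift [-0.11  0.03 -0.05]
```

View pics/c4.png

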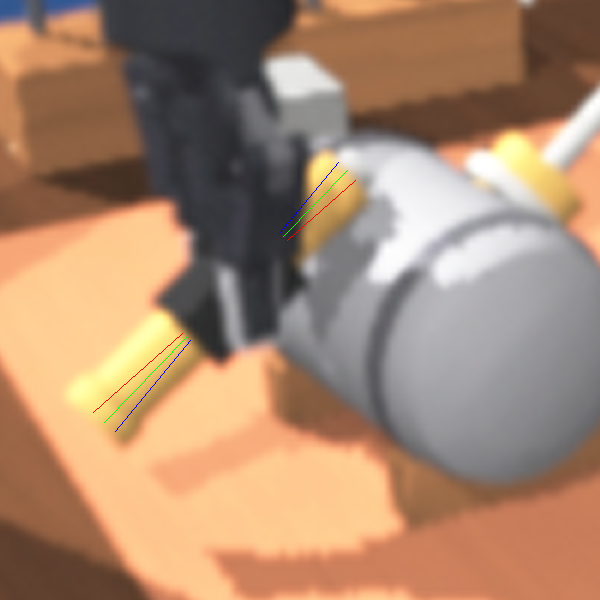

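Request:
send_rows(steps=[-1,0,0,0.3,0,-1,0,0,0.2,0,-1,0,0,0,0,-1,0,0,0,0])

```text
clock: 8.4
position: [0.3961, 0.209, 0.067]
ee_rot: [-0.0, -0.042, 0.999, -0.0]
contact_force: [-0.1, 0.5, -1.1]
width: 0.0297
gripper_force: 22.8
```

```bash
cat >> h.py <<'E'
def pitchfit(s,p0,yaw,box):
    "fit pitch from brass pixels below the sleeve (mouth half) in side view; box=(x0,x1,y0,y1)"
    x0,x1,y0,y1=box;c=s["color"][y0:y1,x0:x1];h=cv2.cvtColor(c,cv2.COLOR_RGB2HSV)
    m=((h[...,0]>=20)&(h[...,0]<=32)&(h[...,1]>90)).astype(np.uint8)
    n,lab,st,_=cv2.connectedComponentsWithStats(m);k=1+st[1:,4].argmax();ys,xs=np.where(lab==k)
    P=np.c_[xs+x0,ys+y0].astype(float);mu=P.mean(0);v=np.linalg.svd(P-mu)[2][0]
    ang=np.degrees(np.arctan2(abs(v[1]),abs(v[0])));out=[]
    for d in range(0,60):
        a=np.radians(d);u=np.array([np.cos(a)*np.cos(yaw),np.cos(a)*np.sin(yaw),np.sin(a)])
        q=proj(s,p0-.03*u)-proj(s,p0-.07*u);out.append(np.degrees(np.arctan2(-q[1],q[0])))
    print("n",len(P),"mu",mu,"img ang",ang,"pitch",np.interp(ang,out,range(60)))
E
python3 - <<'E'
from h import *
from rig import get_image,get_state
s0,_=pickle.load(open("tilt.pkl","rb"))
box=(142,172,150,182)
pitchfit(s0,np.array([.396,.2091,.0935]),.085,box)
p=np.array(get_state()["position"])+[0,0,.0215]
go(.397,.2095,.0725,.085)
pitchfit(get_image("side"),p,.085,box)
E
```

```text
n 138 mu [153.64492754 166.57971014] img ang 39.40816334403918 pitch 27.378957450527373
pos [0.3961 0.209  0.067 ] yaw 0.0849 F [-0.1  0.5 -1.1] w 0.0297 t 8.4
roll -0.0 after-roll shift cm [-0.1   0.04 -0.55] before-roll shift [-0.1   0.04 -0.55]
n 155 mu [154.8 169.4] img ang 44.133227388004485 pitch 32.75202499565468
```

Run:
```python
from h import *
go(.6726,.233,.1845,.085)
```

```text
pos [0.3961 0.209  0.067 ] yaw 0.085 F [-1.2  0.1 -1. ] w 0.0293 t 8.45
roll 0.0 after-roll shift cm [-27.76   0.04 -11.75] before-roll shift [-27.75   0.04 -11.77]
```

Request:
send_rows(steps=[-1,0,0,-1,0,-1,0,0,-2,0,-1,0,0,-3,0,-1,0,0,-3,0,-1,0,0,-3,0,-1,0,0,-3,0,-1,0,0,-3,0,-1,0,0,0,0], newtons=50)

```text
clock: 9.25
position: [0.3987, 0.2099, 0.2516]
ee_rot: [0.004, -0.042, 0.999, 0.001]
contact_force: [0.6, -0.1, -2.6]
width: 0.0293
gripper_force: 54.8
```

Request:
send_rows(steps=[-1,-3,0,0,0,-1,-4,0,0,0,-1,-4,0,0,0,-1,-4,0,0,0,-1,-4,0,0,0,-1,-4,0,0,0,-1,-3,0,0,0,-1,-1.5,0,2,0,-1,0,0,2,0,-1,0,0,2,0,-1,0,0,0.3,0,-1,0,0,0,0])

```text
clock: 10.45
position: [0.6694, 0.2322, 0.1823]
ee_rot: [-0.002, -0.043, 0.999, -0.0]
contact_force: [-0.0, 0.3, -2.2]
width: 0.0295
gripper_force: 54.6
```

Run:
```python
from h import *
from rig import get_image,get_state
go(.6726,.233,.1845,.085)
s,t=get_image("side"),get_image("top");pickle.dump((s,t),open("pre.pkl","wb"))
S=np.array([.538,.2215,.1095]);a=np.radians(35);u=np.array([np.cos(a)*np.cos(.085),np.cos(a)*np.sin(.085),np.sin(a)])
f=6
c=cv2.resize(s["color"][...,::-1],None,fx=f,fy=f,interpolation=cv2.INTER_CUBIC)
q=[tuple(((proj(s,S+u*j)+.5)*f).astype(int)) for j in(0,.25)];print(q);cv2.line(c,*q,(0,255,0),1)
x,y=(proj(s,S+u*.12)*f).astype(int)
cv2.imwrite("pics/c5.png",c[max(y-300,0):max(y-300,0)+600,x-350:x+350]);print("org",x-350,max(y-300,0))
```

```text
pos [0.6694 0.2322 0.1823] yaw 0.085 F [-0.   0.3 -2.2] w 0.0295 t 10.45
roll 0.0 after-roll shift cm [-0.33  0.05 -0.22] before-roll shift [-0.33  0.05 -0.22]
[(np.int64(1342), np.int64(802)), (np.int64(1736), np.int64(396))]
org 1181 300
```

View pics/c5.png

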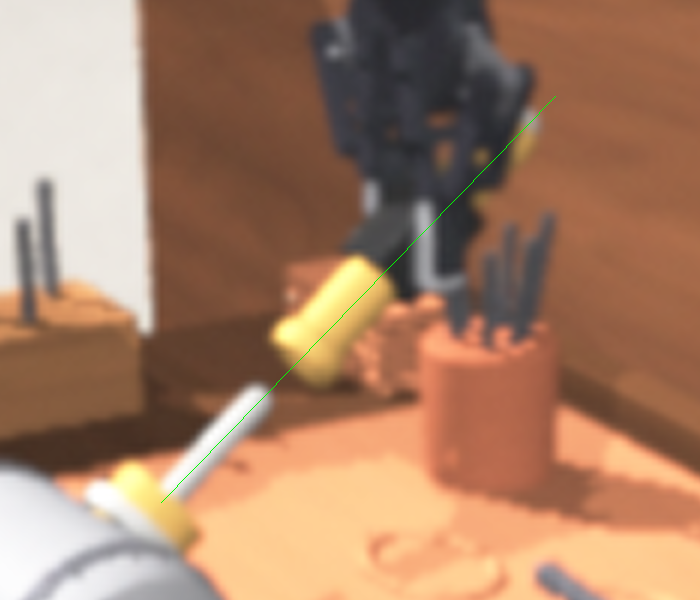

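```bash
cat >> h.py <<'E'
def axis(d,a,b,hw,fn,n=15):
    "centreline fit: perpendicular profiles between a and b, weights fn(rgb)->0..1; returns two points on line"
    a,b=np.array(a,float),np.array(b,float);v=(b-a)/np.linalg.norm(b-a);nn=np.array([-v[1],v[0]])
    k=np.linspace(0,1,n);o=np.arange(-hw,hw+.01,.25);P=a+(b-a)*k[:,None,None]+nn*o[None,:,None]
    c=cv2.remap(d["color"],P[...,0].astype(np.float32),P[...,1].astype(np.float32),cv2.INTER_LINEAR).astype(float)
    w=fn(c);m=(w*o).sum(1)/w.sum(1);f=np.polyfit(k,m,1);r=m-np.polyval(f,k)
    print("rms",r.std().round(3),"width",(w.sum(1)*.25).round(1)[[0,n//2,-1]],"off",np.polyval(f,[0,1]).round(2))
    return a+nn*f[1],b+nn*(f[0]+f[1])
grey=lambda c:np.clip(1.6-4*(c.max(-1)-c.min(-1))/np.maximum(c.max(-1),1),0,1)*(c.max(-1)>95)
E
python3 - <<'E'
from h import *
from scipy.optimize import least_squares
S0,T0=[pickle.load(open(n+".pkl","rb")) for n in("side","top")]
s,t=pickle.load(open("pre.pkl","rb"))
np.set_printoptions(precision=4,suppress=True)
A=((1181+175)/6-.5,(300+490)/6-.5);B=((1181+252)/6-.5,(300+400)/6-.5)
A=tuple(np.array(A)+.15*(np.array(B)-A))
s1=axis(S0,A,B,5,grey);s2=axis(s,A,B,5,grey)
t1=axis(T0,(149,160),(146.6,142),5,grey)
print(s1,s2,t1)
def geo(p):
    a=p[4];return np.array(p[:3]),np.array([np.cos(a)*np.cos(p[3]),np.cos(a)*np.sin(p[3]),np.sin(a)])
def ld(d,L,X):
    v=L[1]-L[0];v/=np.linalg.norm(v);return (proj(d,X)-L[0])@np.array([-v[1],v[0]])
# tip pixels: top end (view1 crop) and side
def res(p,fix):
    S,u=geo(p);r=[]
    for d,L in((S0,s1),(T0,t1)):
        r+=[ld(d,L,S+.015*u)*3,ld(d,L,S+.055*u)*3]
    r+=[(p[2]-.108)*300,(p[4]-np.radians(35))*(300 if fix else 20)]
    r+=[proj(T0,S+.064*u)[1]-137.7,proj(S0,S+.064*u)[1]-115.5]
    return r
for fix in(1,0):
    o=least_squares(res,[.538,.2215,.1095,.085,.61],args=(fix,));print(o.x,np.degrees(o.x[4]),o.fun)
E
```

```text
rms 0.18 width [5.1 5.6 5.9] off [-0.45  0.46]
rms 0.237 width [5.1 5.9 6.1] off [-0.43  0.51]
rms 0.06 width [5.2 5.  4.5] off [-0.1  -0.75]
(array([227.0862, 128.6268]), array([238.6814, 116.4644])) (array([227.0952, 128.6345]), array([238.7176, 116.4954])) (array([148.9006, 160.0132]), array([145.8587, 142.0988]))
[0.5361 0.221  0.1094 0.1183 0.6108] 34.997436407013566 [ 0.2961 -0.139  -0.1627  0.0808  0.4268 -0.0134  0.1779 -0.0094]
[0.5361 0.2209 0.1095 0.121  0.6065] 34.749432231826475 [ 0.243  -0.0853 -0.1334  0.049   0.461  -0.0875  0.1714  0.0215]
```

```bash
cat >> h.py <<'E'
def brass(c):
    h=cv2.cvtColor(c.round().astype(np.uint8),cv2.COLOR_RGB2HSV);return ((h[...,0]>=19)&(h[...,0]<=34)&(h[...,1]>70)&(h[...,2]>110)).astype(float)
E
python3 - <<'E'
from h import *
s,t=pickle.load(open("pre.pkl","rb"))
a=((1181+366)/6-.5,(300+292)/6-.5);b=((1181+325)/6-.5,(300+335)/6-.5)
L=axis(s,a,b,8,brass);print(L)
v=L[0]-L[1];ang=np.degrees(np.arctan2(-v[1],v[0]))
p=np.array([.6694,.2322,.1823+.0195]);out=[];
for d in range(60):
    e=np.radians(d);u=np.array([np.cos(e)*np.cos(.085),np.cos(e)*np.sin(.085),np.sin(e)]);q=proj(s,p-.035*u)-proj(s,p-.06*u);out.append(np.degrees(np.arctan2(-q[1],q[0])))
pt=np.interp(ang,out,range(60));print("ang",ang,"pitch",pt)
e=np.radians(pt);u=np.array([np.cos(e)*np.cos(.085),np.cos(e)*np.sin(.085),np.sin(e)])
n=np.array([v[1],-v[0]])/np.linalg.norm(v)
for k in(-.035,-.055): print("offset px of predicted axis",(proj(s,p+k*u)-L[0])@n,"n",n)
print("pred mouth px*6 in crop",(proj(s,p-.075*u)+.5)*6-[1181,300])
S=np.array([.536,.221,.1095]);a=np.radians(35);w=np.array([np.cos(a)*np.cos(.11),np.cos(a)*np.sin(.11),np.sin(a)])
print("centre target pre",S+w*.160, "home",S+w*.075)
E
```

```text
rms 0.085 width [7.8 8.  7.5] off [1.93 1.82]
(array([255.93787688,  96.83611516]), array([249.18144066, 104.07610233]))
ang 46.9786779075297 pitch 36.27895797048339
offset px of predicted axis -2.1743839539360503 n [-0.73109985 -0.68227048]
offset px of predicted axis -2.173987806943628 n [-0.73109985 -0.68227048]
pred mouth px*6 in crop [302.14968883 362.61289097]
centre target pre [0.66627219 0.23538802 0.20127223] home [0.59706509 0.22774438 0.15251823]
```

Run:
```python
from h import *
s,t=pickle.load(open("pre.pkl","rb"))
a=np.array(((1181+366)/6-.5,(300+292)/6-.5));b=np.array(((1181+325)/6-.5,(300+335)/6-.5))
v=(b-a)/np.linalg.norm(b-a);nn=np.array([-v[1],v[0]])
for k in(.2,.8):
    P=a+(b-a)*k+nn*np.arange(-9,10)[:,None]
    c=cv2.remap(s["color"],P[None,:,0].astype(np.float32),P[None,:,1].astype(np.float32),cv2.INTER_LINEAR)[0]
    print([f"{o}:{x.tolist()}" for o,x in zip(range(-9,10),c)])
```

```text
['-9:[162, 102, 75]', '-8:[156, 98, 72]', '-7:[167, 105, 77]', '-6:[178, 112, 81]', '-5:[174, 117, 78]', '-4:[171, 126, 76]', '-3:[193, 149, 84]', '-2:[218, 171, 94]', '-1:[234, 189, 104]', '0:[244, 206, 113]', '1:[250, 220, 122]', '2:[254, 234, 134]', '3:[255, 248, 152]', '4:[255, 254, 169]', '5:[254, 243, 151]', '6:[239, 187, 116]', '7:[208, 132, 92]', '8:[194, 120, 86]', '9:[173, 107, 77]']
['-9:[212, 131, 94]', '-8:[218, 136, 98]', '-7:[224, 141, 101]', '-6:[223, 142, 100]', '-5:[203, 136, 90]', '-4:[186, 136, 82]', '-3:[195, 151, 85]', '-2:[219, 171, 95]', '-1:[234, 189, 104]', '0:[244, 204, 112]', '1:[250, 220, 122]', '2:[254, 234, 135]', '3:[255, 248, 154]', '4:[255, 253, 169]', '5:[252, 230, 140]', '6:[223, 164, 102]', '7:[189, 120, 87]', '8:[186, 120, 89]', '9:[189, 121, 90]']
```

```bash
python3 -c "
from h import *
go(.668,.2354,.1793,.11)"
```

```text
pos [0.6707 0.2326 0.185 ] yaw 0.085 F [ 0.8  0.  -2.4] w 0.0291 t 10.55
roll -1.43 after-roll shift cm [0.24 0.31 0.57] before-roll shift [0.25 0.3  0.57]
```

Request:
send_rows(steps=[-1,0,0,0,-1.43,-1,0.15,0.3,0.4,0,-1,0,0,0,0,-1,0,0,0,0,-1,0,0,0,0])

```text
clock: 11.05
position: [0.6686, 0.2354, 0.1805]
ee_rot: [0.0, -0.055, 0.998, 0.0]
contact_force: [-0.1, 0.3, -1.7]
width: 0.0296
gripper_force: 54.6
```

```bash
python3 -c "
from h import *
from rig import get_state
for i in range(3): go(.668,.2354,.1793,.11)"
```

```text
pos [0.6686 0.2354 0.1805] yaw 0.1101 F [-0.1  0.3 -1.7] w 0.0296 t 11.05
roll 0.01 after-roll shift cm [0.06 0.01 0.12] before-roll shift [0.06 0.01 0.12]
pos [0.6686 0.2354 0.1805] yaw 0.1101 F [-0.1  0.3 -1.7] w 0.0296 t 11.05
roll 0.01 after-roll shift cm [0.06 0.01 0.12] before-roll shift [0.06 0.01 0.12]
pos [0.6686 0.2354 0.1805] yaw 0.1101 F [-0.1  0.3 -1.7] w 0.0296 t 11.05
roll 0.01 after-roll shift cm [0.06 0.01 0.12] before-roll shift [0.06 0.01 0.12]
```

Request:
send_rows(steps=[-1,0.06,0,0.1,0,-1,0.41,0,0.29,0,-1,0.41,0,0.29,0,-1,0.41,0,0.29,0,-1,0.41,0,0.29,0,-1,0.41,0,0.29,0,-1,0,0,0,0])

```text
clock: 11.75
position: [0.6468, 0.2329, 0.1644]
ee_rot: [-0.0, -0.055, 0.998, -0.0]
contact_force: [0.5, -0.1, -2.4]
width: 0.0294
gripper_force: 54.6
```

Run:
```python
from h import *
from rig import get_image
go(.668-.0696,.2354-.0077,.1793-.0488,.11)
s=get_image("side")
c=cv2.resize(s["color"][95:165,205:275,::-1],None,fx=8,fy=8,interpolation=cv2.INTER_CUBIC);cv2.imwrite("pics/c6.png",c)
```

```text
pos [0.6468 0.2329 0.1644] yaw 0.1101 F [ 0.5 -0.1 -2.4] w 0.0294 t 11.75
roll 0.01 after-roll shift cm [4.87 0.02 3.39] before-roll shift [4.86 0.02 3.4 ]
```

View pics/c6.png

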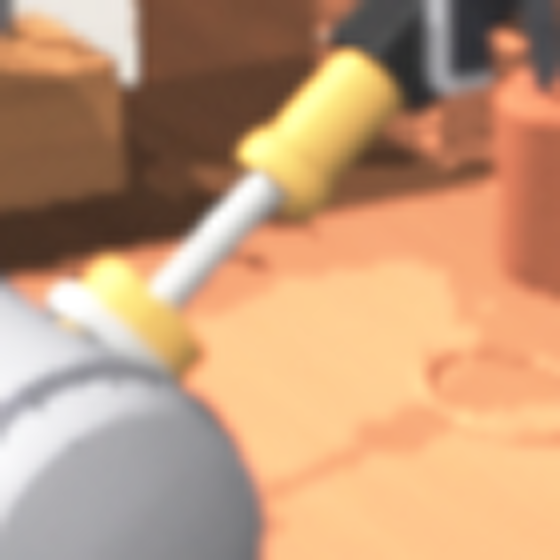

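Request:
send_rows(steps=[-1,0.41,0,0.29,0,-1,0.41,0,0.29,0,-1,0.41,0,0.29,0,-1,0.41,0,0.29,0], newtons=60)

```text
clock: 12.2
position: [0.6329, 0.2314, 0.1538]
ee_rot: [0.002, -0.055, 0.998, 0.0]
contact_force: [5.3, 1.0, -0.7]
width: 0.0293
gripper_force: 59.8
```

Request:
send_rows(steps=[-1,0.41,0,0.29,0,-1,0.41,0,0.29,0,-1,0.41,0,0.29,0])

```text
clock: 12.5
position: [0.6215, 0.23, 0.1457]
ee_rot: [0.003, -0.055, 0.998, 0.0]
contact_force: [6.3, 0.0, 0.4]
width: 0.0289
gripper_force: 60.0
```

Request:
send_rows(steps=[-1,0.41,0,0.29,0,-1,0.41,0,0.29,0,-1,0.41,0,0.29,0,-1,0.2,0,0.14,0,-1,0,0,0,0])

```text
clock: 13.0
position: [0.6068, 0.2282, 0.1353]
ee_rot: [0.003, -0.055, 0.998, 0.0]
contact_force: [5.8, 0.7, 0.3]
width: 0.0297
gripper_force: 60.0
```

```bash
python3 -c "
from h import *
go(.668-.0696,.2354-.0077,.1793-.0488,.11)"
```

```text
pos [0.6068 0.2282 0.1353] yaw 0.1101 F [5.8 0.7 0.3] w 0.0297 t 13.0
roll 0.01 after-roll shift cm [0.85 0.04 0.48] before-roll shift [0.85 0.04 0.47]
```

Request:
send_rows(steps=[-1,0.33,0,0.23,0,-1,0.33,0,0.23,0,-1,0,0,0,0])

```text
clock: 13.3
position: [0.6034, 0.2279, 0.133]
ee_rot: [0.007, -0.055, 0.998, 0.0]
contact_force: [9.3, 0.5, 3.5]
width: 0.0292
gripper_force: 60.7
```

Request:
send_rows(steps=[-1,0.25,0,0.17,0,-1,0,0,0,0])

```text
clock: 13.5
position: [0.6033, 0.2279, 0.1331]
ee_rot: [0.009, -0.055, 0.998, 0.001]
contact_force: [10.6, -1.2, 9.5]
width: 0.0298
gripper_force: 61.4
```

Request:
send_rows(steps=[-1,0.25,0,0.17,0,-1,0,0,0,0])

```text
clock: 13.7
position: [0.6033, 0.2279, 0.1332]
ee_rot: [0.012, -0.055, 0.998, 0.001]
contact_force: [13.3, -1.1, 13.6]
width: 0.0298
gripper_force: 62.0
```

Run:
```python
from h import *
from rig import get_image
s=get_image("side");pickle.dump(s,open("home.pkl","wb"))
c=cv2.resize(s["color"][75:145,200:295,::-1],None,fx=8,fy=8,interpolation=cv2.INTER_CUBIC);cv2.imwrite("pics/c7.png",c)
```

```text
(no output)
```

View pics/c7.png

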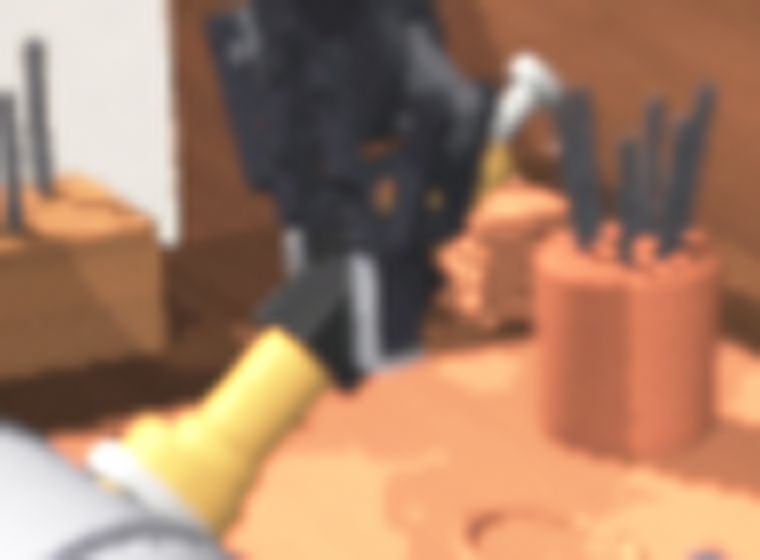

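Request:
send_rows(steps=[-1,0.3,0,0.15,0,-1,0,0,0,0,-1,0,0,0,0,-1,0,0,0,0,-1,0,0,0,0])

```text
clock: 14.25
position: [0.6032, 0.2279, 0.1332]
ee_rot: [0.016, -0.055, 0.998, 0.002]
contact_force: [17.2, 0.4, 15.5]
width: 0.0293
gripper_force: 62.1
```

Run:
```python
from h import *
from rig import get_image
go(.668-.0696,.2354-.0077,.1793-.0488,.11)
s=get_image("side");S0=pickle.load(open("side.pkl","rb"))
# tube axis profile edges
a=np.array((200+300/8-.5,75+355/8-.5));b=np.array((200+235/8-.5,75+423/8-.5));v=(b-a)/np.linalg.norm(b-a);nn=np.array([-v[1],v[0]])
ang=np.degrees(np.arctan2(v[1],-v[0]));print("line ang",ang)
L=axis(s,a,b,8,brass)
S=np.array([.536,.221,.1095])
for d in(30,35,40):
    e=np.radians(d);u=np.array([np.cos(e)*np.cos(.11),np.cos(e)*np.sin(.11),np.sin(e)]);q=proj(s,S+.045*u)-proj(s,S+.015*u);print(d,np.degrees(np.arctan2(-q[1],q[0])))
v=L[0]-L[1];print("meas",np.degrees(np.arctan2(-v[1],v[0])))
```

```text
pos [0.6032 0.2279 0.1332] yaw 0.1103 F [17.2  0.4 15.5] w 0.0293 t 14.25
roll 0.02 after-roll shift cm [0.48 0.03 0.27] before-roll shift [0.49 0.03 0.26]
line ang 46.29216688624993
rms 0.09 width [5.8 8.  7.8] off [1.29 0.65]
30 42.46723962783489
35 46.68539594869407
40 50.8285303052879
meas 49.39544531429957
```

Request:
send_rows(steps=[-1,-0.41,0,-0.29,0,-1,-0.82,0,-0.57,0,-1,-0.82,0,-0.57,0,-1,-0.82,0,-0.57,0,-1,-0.82,0,-0.57,0,-1,-0.82,0,-0.57,0,-1,-0.82,0,-0.57,0,-1,-0.82,0,-0.57,0,-1,-0.82,0,-0.57,0,-1,-0.82,0,-0.57,0,-1,-0.82,0,-0.57,0,-1,0,0,0,0])

```text
clock: 15.5
position: [0.6773, 0.2362, 0.1854]
ee_rot: [0.001, -0.055, 0.998, 0.0]
contact_force: [-0.3, -0.2, -2.8]
width: 0.0293
gripper_force: 59.8
```

Run:
```python
from h import *
go(.5564,-.1091,.20,-.045)
```

```text
pos [0.6773 0.2362 0.1854] yaw 0.1098 F [-0.3 -0.2 -2.8] w 0.0293 t 15.5
roll 8.87 after-roll shift cm [ 10.53 -35.04  -1.46] before-roll shift [ 15.8  -33.    -1.49]
```

Request:
send_rows(steps=[-1,0,0,-2,0,-1,0,0,-3,4.44,-1,0,0,0,4.44,-1,1.2,-3.9,0,0,-1,1.2,-3.9,0,0,-1,1.2,-3.9,0,0,-1,1.2,-3.9,0,0,-1,1.2,-3.9,0,0,-1,1.2,-3.9,0,0,-1,1.2,-3.9,0,0,-1,1.2,-3.9,0,0,-1,0.9,-3.7,0,0])

```text
clock: 16.7
position: [0.5534, -0.109, 0.2346]
ee_rot: [-0.001, 0.023, 1.0, 0.0]
contact_force: [1.4, 0.7, -3.2]
width: 0.029
gripper_force: 60.1
```

Request:
send_rows(steps=[-1,0,0,0,0,-1,0,0,0,0,-1,0,0,0,0], newtons=40)

```text
clock: 17.0
position: [0.5552, -0.1069, 0.2346]
ee_rot: [-0.0, 0.022, 1.0, 0.001]
contact_force: [-0.4, -0.2, -2.7]
width: 0.0292
gripper_force: 60.1
```

Run:
```python
from h import *
go(.5576,-.1075,.11,-.045)
```

```text
pos [ 0.5552 -0.1069  0.2346] yaw -0.0446 F [-0.4 -0.2 -2.7] w 0.0292 t 17.0
roll 0.02 after-roll shift cm [-0.24 -0.05 12.46] before-roll shift [-0.25 -0.07 12.46]
```

Request:
send_rows(steps=[-1,-0.24,0,3,0,-1,0,0,3,0,-1,0,0,3,0,-1,0,0,3,0,-1,0,0,2,0,-1,0,0,1.4,0,-1,0,0,0,0,-1,0,0,0.5,0,-1,0,0,0.5,0], newtons=20)

```text
clock: 17.9
position: [0.5611, -0.1066, 0.0738]
ee_rot: [0.004, 0.023, 1.0, 0.001]
contact_force: [3.5, 5.3, 12.9]
width: 0.0294
gripper_force: 62.1
```

Request:
send_rows(steps=[-1,0,0,0.5,0,-1,0,0,0.5,0,-1,0,0,0.5,0,-1,0,0,0.5,0])

```text
clock: 18.3
position: [0.5594, -0.1063, 0.0535]
ee_rot: [0.002, 0.023, 1.0, 0.001]
contact_force: [0.6, 5.0, 10.6]
width: 0.0296
gripper_force: 62.2
```

Run:
```python
from h import *
go(.5576,-.1075,.031,-.045)
```

```text
pos [ 0.5594 -0.1063  0.0535] yaw -0.0457 F [ 0.6  5.  10.6] w 0.0296 t 18.3
roll -0.04 after-roll shift cm [ 0.18 -0.13  2.25] before-roll shift [ 0.19 -0.13  2.25]
```

Request:
send_rows(steps=[-1,0,0.15,0.5,0,-1,0,0,0.5,0,-1,0,0,0.5,0,-1,0,0,0.4,0,-1,0,0,0,0])

```text
clock: 18.8
position: [0.5647, -0.1064, 0.0358]
ee_rot: [0.007, 0.023, 1.0, -0.001]
contact_force: [7.0, 4.1, 6.9]
width: 0.0294
gripper_force: 63.3
```

Request:
send_rows(steps=[-1,0,0,0.3,0,-1,0,0,0.2,0,-1,0,0,0,0])

```text
clock: 19.1
position: [0.5653, -0.1065, 0.0312]
ee_rot: [0.008, 0.023, 1.0, -0.001]
contact_force: [6.8, 3.4, 8.3]
width: 0.0293
gripper_force: 63.8
```

Run:
```python
from h import *
from rig import get_image
s=get_image("side");pickle.dump(s,open("rest.pkl","wb"))
c=cv2.resize(s["color"][170:245,255:352,::-1],None,fx=8,fy=8,interpolation=cv2.INTER_CUBIC);cv2.imwrite("pics/c8.png",c)
```

```text
(no output)
```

View pics/c8.png

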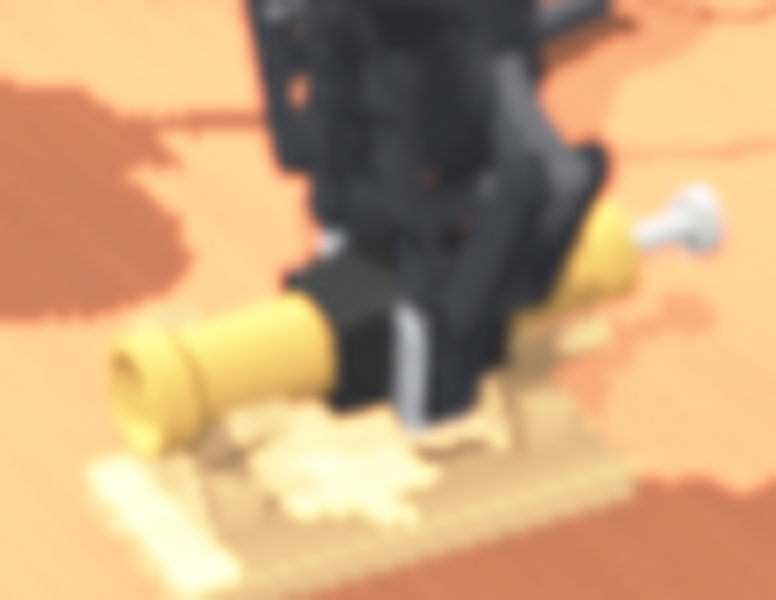

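Request:
send_rows(steps=[0,0,0,0,0,0,0,0,0,0,1,0,0,0,0,1,0,0,0,0,1,0,0,0,0,1,0,0,0,0,1,0,0,0,0,1,0,0,0,0])

```text
clock: 19.95
position: [0.5577, -0.1065, 0.0267]
ee_rot: [-0.0, 0.023, 1.0, 0.0]
contact_force: [-0.0, 0.1, 0.7]
width: 0.0851
gripper_force: 0.0
```

Request:
send_rows(steps=[1,0,0,-2,0,1,0,0,-3,0,1,0,0,-4,0,1,0,0,-4,0,1,0,0,-4,0,1,0,0,0,0,1,0,0,0,0])

```text
clock: 20.65
position: [0.5581, -0.1065, 0.1977]
ee_rot: [0.001, 0.023, 1.0, -0.0]
contact_force: [-0.6, 0.3, -0.9]
width: 0.0857
gripper_force: 0.0
```

Run:
```python
from h import *
from rig import get_image
s,t=get_image("side"),get_image("top");pickle.dump((s,t),open("after.pkl","wb"))
S0=pickle.load(open("side.pkl","rb"));T0=pickle.load(open("top.pkl","rb"))
np.set_printoptions(precision=4,suppress=True)
def blk(d,x0,x1,y0,y1):   # black sleeve
    c=d["color"][y0:y1,x0:x1].max(2)<75;n,l,st,ce=cv2.connectedComponentsWithStats(c.astype(np.uint8));k=1+st[1:,4].argmax();return ce[k]+[x0,y0],st[k]
for d in(S0,s): print("sleeve side",blk(d,275,330,185,235))
def line(d):
    x0,y0=258,185;c=d["color"][y0:240,x0:345].astype(float);m=brass(c).astype(np.uint8)
    n,l,st,ce=cv2.connectedComponentsWithStats(m)
    for k in range(1,n):
        if st[k,4]>60: print(" brass",ce[k]+[x0,y0],st[k])
line(S0);line(s)
go(.5,-.347,.15,0)
```

```text
sleeve side (array([303.0601, 210.8142]), array([ 14,  16,  26,  22, 366], dtype=int32))
sleeve side (array([306.6997, 210.8251]), array([ 19,  16,  25,  21, 303], dtype=int32))
 brass [322.897  203.9571] [ 53  12  21  17 233]
 brass [279.4783 216.4625] [  8  23  27  17 253]
 brass [308.6596 222.4894] [37 32 23  9 94]
 brass [314.1087 233.3478] [34 43 41 12 92]
 brass [326.0534 203.3835] [ 57  12  21  17 206]
 brass [289.8255 222.8777] [  7  22  69  33 785]
pos [ 0.5567 -0.1061  0.1954] yaw -0.045 F [-0.1  0.3 -0.6] w 0.0852 t 20.75
roll -2.58 after-roll shift cm [  5.67 -24.09   4.54] before-roll shift [  4.57 -24.32   4.53]
```

Run:
```python
from h import *
s,t=pickle.load(open("after.pkl","rb"))
C=np.array([.565,-.107,.052]);u=np.array([np.cos(.045),-np.sin(.045),0])
for k in np.arange(.05,.13,.004):
    p=proj(s,C+u*k);q=proj(t,C+u*k);x,y=p.round().astype(int);X,Y=q.round().astype(int)
    print(round(k-.065,3),p.round(1),s["color"][y,x],q.round(1),t["color"][Y,X])
p=proj(s,C-u*.075);print(p)
go(.48,-.347,.2,0)
```

```text
-0.015 [325.6 204.7] [247 210 115] [288.  144.9] [61 54 53]
-0.011 [327.2 204.3] [249 217 119] [288.1 143.4] [60 53 50]
-0.007 [328.8 203.8] [247 213 117] [288.2 141.9] [62 54 53]
-0.003 [330.4 203.3] [250 220 121] [288.3 140.3] [68 63 63]
0.001 [332.  202.9] [246 209 115] [288.4 138.8] [68 62 62]
0.005 [333.5 202.4] [243 207 130] [288.5 137.3] [74 89 87]
0.009 [335.1 202. ] [237 213 170] [288.7 135.8] [ 97 110 104]
0.013 [336.7 201.5] [221 213 206] [288.8 134.3] [181 172 153]
0.017 [338.2 201.1] [233 228 224] [288.9 132.8] [195 183 163]
0.021 [339.8 200.6] [219 217 214] [289.  131.3] [160 149 131]
0.025 [341.3 200.2] [231 231 229] [289.1 129.8] [153 143 126]
0.029 [342.8 199.7] [219 218 215] [289.2 128.4] [153 142 125]
0.033 [344.4 199.3] [226 225 222] [289.4 126.9] [154 144 128]
0.037 [345.9 198.9] [251 216 185] [289.5 125.4] [154 142 126]
0.041 [347.4 198.4] [255 214 158] [289.6 123.9] [152 142 125]
0.045 [348.9 198. ] [255 214 153] [289.7 122.4] [151 142 124]
0.049 [350.4 197.5] [255 213 153] [289.8 120.9] [155 146 129]
0.053 [351.9 197.1] [255 211 152] [289.9 119.5] [155 145 128]
0.057 [353.4 196.7] [255 211 151] [290.1 118. ] [153 144 126]
0.061 [354.9 196.2] [255 212 151] [290.2 116.5] [155 146 128]
[272.31746968 220.07350232]
pos [ 0.5567 -0.1061  0.1954] yaw -0.045 F [-0.1  0.3 -0.6] w 0.0852 t 20.75
roll -2.58 after-roll shift cm [  7.67 -24.09  -0.46] before-roll shift [  6.58 -24.41  -0.46]
```

Request:
send_rows(steps=[1,0,0,4,0,1,0,0,4,0,1,0,0,4,0,1,0,0,2.5,0,1,0,0,1.8,0,1,0,0,0,0,-1,0,0,0,0,-1,0,0,0,0,-1,0,0,0,0,-1,0,0,0,0,-1,0,0,0,0,-1,0,0,0,0], newtons=30)

```text
clock: 21.95
position: [0.5585, -0.1073, 0.0351]
ee_rot: [0.001, 0.023, 1.0, -0.001]
contact_force: [-1.1, -2.6, 6.2]
width: 0.03
gripper_force: 30.3
```

Request:
send_rows(steps=[-1,0,0,0,0,-1,0.3,0,0,0,-1,0.3,0,0,0,-1,0.3,0,0,0,-1,0.2,0,0,0,-1,0,0,0,0,-1,0,0,0,0])

```text
clock: 22.65
position: [0.5497, -0.1065, 0.0352]
ee_rot: [0.003, 0.023, 1.0, -0.001]
contact_force: [4.3, -1.8, 6.7]
width: 0.0298
gripper_force: 29.4
```

Moved about 9 mm back. Release, lift, and check.

Request:
send_rows(steps=[0,0,0,0,0,1,0,0,0,0,1,0,0,0,0,1,0,0,0,0,1,0,0,0,0,1,0,0,0,0,1,0,0,-3,0,1,0,0,-4,0,1,0,0,-4,0,1,0,0,-4,0,1,0,0,-1,0,1,0,0,0,0])

```text
clock: 23.85
position: [0.5479, -0.1062, 0.1958]
ee_rot: [0.002, 0.022, 1.0, -0.001]
contact_force: [-0.8, 0.2, -0.4]
width: 0.0852
gripper_force: 0.0
```

Run:
```python
from h import *
from rig import get_image
s=get_image("side")
c=s["color"][185:235,275:330].max(2)<75;n,l,st,ce=cv2.connectedComponentsWithStats(c.astype(np.uint8));k=1+st[1:,4].argmax();print(ce[k]+[275,185],st[k])
go(.60,-.347,.2,0)
go(.60,-.347,.083,0)
```

```text
[302.64814815 211.70987654] [ 16  17  24  21 324]
pos [ 0.5466 -0.1059  0.1938] yaw -0.0451 F [-0.2 -0.4  0.4] w 0.0856 t 23.9
roll -2.58 after-roll shift cm [ -5.34 -24.11  -0.62] before-roll shift [ -6.42 -23.85  -0.61]
pos [ 0.5466 -0.1059  0.1938] yaw -0.0451 F [-0.2 -0.4  0.4] w 0.0856 t 23.9
roll -2.58 after-roll shift cm [ -5.34 -24.11  11.08] before-roll shift [ -6.41 -23.85  11.09]
```

Request:
send_rows(steps=[-1,-1.28,-4.77,0,0,-1,-1.28,-4.77,0,0,-1,-1.28,-4.77,0,0,-1,-1.28,-4.77,0,0,-1,-1.28,-4.77,0,0,-1,0,0,0,0,-1,0,0,0,0,-1,0,0,3,0,-1,0,0,3,0,-1,0,0,3,0,-1,0,0,2.4,0,-1,0,0,0,0])

```text
clock: 25.1
position: [0.5967, -0.3428, 0.0748]
ee_rot: [-0.005, 0.022, 1.0, 0.003]
contact_force: [-0.5, 0.0, -0.3]
width: -0.0004
gripper_force: 0.0
```

Request:
send_rows(steps=[-1,0.8,0,0,0,-1,0.8,0,0,0,-1,0.8,0,0,0,-1,0.8,0,0,0])

```text
clock: 25.5
position: [0.5681, -0.3462, 0.0815]
ee_rot: [0.001, 0.023, 1.0, -0.001]
contact_force: [1.3, 0.0, 0.2]
width: 0.0001
gripper_force: 0.5
```

Request:
send_rows(steps=[-1,0.5,0,0,0,-1,0.5,0,0,0,-1,0.5,0,0,0])

```text
clock: 25.8
position: [0.5528, -0.3453, 0.0801]
ee_rot: [0.0, 0.023, 1.0, -0.0]
contact_force: [1.4, -0.3, -1.3]
width: -0.0002
gripper_force: 0.5
```

Request:
send_rows(steps=[-1,0.5,0,0,0,-1,0.4,0,0,0,-1,0,0,0,0])

```text
clock: 26.1
position: [0.5432, -0.3442, 0.0795]
ee_rot: [-0.001, 0.023, 1.0, 0.0]
contact_force: [-0.3, -0.3, 0.4]
width: -0.0001
gripper_force: 0.0
```

Request:
send_rows(steps=[-1,0.4,0,0,0,-1,0.4,0,0,0,-1,0,0,0,0])

```text
clock: 26.4
position: [0.5409, -0.3444, 0.08]
ee_rot: [0.005, 0.023, 1.0, -0.0]
contact_force: [11.1, 0.2, -5.8]
width: -0.0002
gripper_force: 5.5
```

Run:
```python
from h import *
from rig import get_image
go(.52,-.347,.083,-.045)
s,t=get_image("side"),get_image("top")
for d,b in((s,(350,410,235,310)),(t,(360,410,150,215))):
    c=d["color"][b[2]:b[3],b[0]:b[1]].astype(float);m=(((c.max(-1)-c.min(-1))<30)&(c.max(-1)>120)).astype(np.uint8)
    n,l,st,ce=cv2.connectedComponentsWithStats(m)
    print([((ce[k]+[b[0],b[2]]).round(1),st[k].tolist()) for k in range(1,n) if st[k,4]>8])
```

```text
pos [ 0.5409 -0.3444  0.08  ] yaw -0.0465 F [11.1  0.2 -5.8] w -0.0002 t 26.4
roll -0.08 after-roll shift cm [ 2.07 -0.36 -0.3 ] before-roll shift [ 2.07 -0.36 -0.33]
[(array([378.2, 276.8]), [16, 18, 29, 51, 574])]
[(array([402.2, 154. ]), [33, 0, 17, 12, 141]), (array([373.9, 161.8]), [11, 9, 8, 7, 28])]
```

Request:
send_rows(steps=[-1,0.4,0,0,0,-1,0,0,0,0,-1,0,0,0,0])

```text
clock: 26.8
position: [0.5407, -0.3444, 0.0801]
ee_rot: [0.009, 0.023, 1.0, -0.001]
contact_force: [19.4, 2.3, -10.1]
width: 0.0
gripper_force: 9.2
```

Request:
send_rows(steps=[-1,-1,0,0,0,-1,-2,0,0,0,-1,-2,0,0,0,-1,-1,0,-2,0,-1,0,0,-4,0,-1,0,0,-4,0,-1,0,0,-4,0,-1,0,4,0,0,-1,0,0,0,0])

```text
clock: 27.7
position: [0.5938, -0.303, 0.2219]
ee_rot: [0.001, 0.021, 1.0, 0.001]
contact_force: [-0.3, 0.0, 0.3]
width: 0.0
gripper_force: 0.0
```

Run:
```python
from h import *
from rig import get_image
s,t=get_image("side"),get_image("top")
cv2.imwrite("pics/end.png",np.hstack([cv2.resize(d["color"][y:y+90,x:x+130,::-1],None,fx=3,fy=3) for d,x,y in((s,262,185),(t,275,130))]))
S0=pickle.load(open("side.pkl","rb"))
for d in(S0,s):
    c=d["color"][235:315,345:410].astype(float);m=(((c.max(-1)-c.min(-1))<30)&(c.max(-1)>120)).astype(np.uint8)
    n,l,st,ce=cv2.connectedComponentsWithStats(m);k=1+st[1:,4].argmax();print(ce[k]+[345,235],st[k])
    P=np.argwhere(l==k);top=P[:,0].min();
    D=cv2.distanceTransform((l==k).astype(np.uint8),cv2.DIST_L2,5);j=np.unravel_index(D.argmax(),D.shape);print("ball px",j[1]+345,j[0]+235,D.max())
for th in(0,.12,.25,.5,.75,1):
    a=th-.5;print(th,[proj(s,np.array([px+.08*np.sin(a),-.347,.022+.08*np.cos(a)])).round(1) for px in(.55,.56)])
```

```text
[387.3251634  273.41993464] [ 26  12  39  58 612]
ball px 391 259 8.0
[380.06111111 276.29814815] [ 21  12  44  57 540]
ball px 374 273 7.9907
0 [array([370.6, 274.9]), array([375.7, 272.7])]
0.12 [array([375.4, 270.8]), array([380.5, 268.6])]
0.25 [array([380.7, 267. ]), array([385.7, 264.7])]
0.5 [array([390.8, 261.3]), array([395.6, 259.2])]
0.75 [array([399.9, 258.4]), array([404.6, 256.3])]
1 [array([407.6, 258.2]), array([412.1, 256.1])]
```

View pics/end.png

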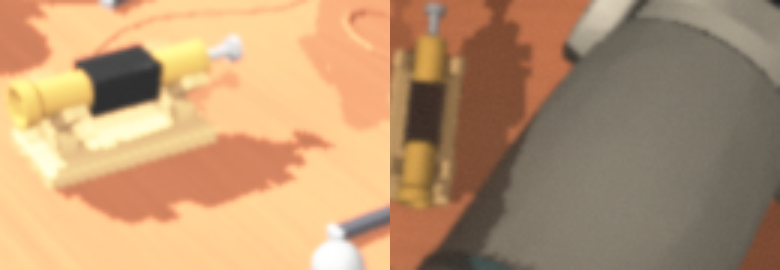

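The picture shows the gauge level in both Vs. The rod is out at about (205–240, 50) with no dark ring showing. The lever ball is at side pixel (374, 273), which fits fully over towards the robot.

```bash
python3 -c "
from rig import sign_off
print(sign_off())"
```

```text
the job is handed in; nothing more can be done
None
```

The job is handed in and the result was not reported: the gauge was pressed onto the valve until it stopped hard against the seat and laid back in both Vs with its rod about 25 mm out, and since the dark ring was still inside the tube, the lever was thrown fully towards the robot; the arm never went near the bowl.

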